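Top up a lens holder from a tip tray

TASK

Tip the hinged tray by its red bar so that both spare lenses slide off onto the white deck, and set the tray down flat again. Then slide each spare over the deck into an empty pocket of the black strip until it drops fully home, without carrying it over the strip and without disturbing the three lenses already in place or the stack of spacer rings on the deck.

Things in the scene. Friction and masses are not known exactly. Their poses are not given: they have to be found in the camera images.
- deck: Fixed deck, 28 mm high, 330 mm long. Origin: on the table under its middle; x points away from the robot, y along the deck to the left. Slick white apron x -98 to +28 mm, black pocket strip x +28 to +102 mm, tops level at z 28 mm; behind, a fence 6 mm thick at x +105 mm, 6 mm higher than the deck. No other fence.
- pocket_1 (a point): Centre of the floor of pocket 1, nearest the tray. Five round pockets, 54 mm across, 15 mm deep, at 60 mm pitch in a row along deck y at deck x 62 mm. Empty ones show a blue floor; three hold lenses (which three varies). Axes as the deck.
- pocket_2 (a point): Centre of the floor of pocket 2, as pocket 1.
- pocket_3 (a point): Centre of the floor of pocket 3, as pocket 1.
- pocket_4 (a point): Centre of the floor of pocket 4, as pocket 1.
- pocket_5 (a point): Centre of the floor of pocket 5, the furthest from the tray, as pocket 1.
- tray (a joint): Angle of the aluminium tip tray: 0 flat (falls back there if let go), to 0.95 rad as its outer end is raised. Hinge line along deck x at the apron's right end (deck y -169, z 28 mm). Tray 124 mm wide (deck x -97 to +27 mm), 70 mm long, 12 mm walls round its outer half, open at the hinge; when flat its floor is 3 mm above the deck's top.
- tray_bar (a point): Middle of the tray's red lifting bar: round, 10 mm thick, 106 mm long along x; 105 mm outwards (-y) from the hinge line and 37 mm above it when flat (65 mm over the table). The tray's end wall is 35 mm away and 20 mm lower. Axes turn with the tray, parallel to the deck's when flat.
- spare_1: Spare lens in an aluminium cell: a disc 48 mm across, 14 mm thick, 60 g, greenish glass in the middle of its top. Starts on the tray. Origin: centre of its underside.
- spare_2: Second spare lens, the same.
- lens_a: Lens of the same kind, already in a pocket, its top 1 mm below the deck's. Origin: centre of its underside.
- lens_b: As lens_a, in another pocket.
- lens_c: As lens_a, in another pocket.
- spacers: Loose stack of grey spacer rings, 36 mm across and 30 mm high, standing on the apron at its left end, on the robot's side. Origin: centre of its underside.

How it is judged (in metres and radians):
On the way, in this order (a step that is already met when the one before it is completed fails the run):
1. the tray is tipped up by at least 0.5 rad (29 degrees) (value of joint tray above 0.5 rad), for 0.1 s.
2. the tray is flat again (within 0.08 rad) and both spares lie on the deck, their centres at least 14 mm past the hinge line, not yet in a pocket (value of joint tray below 0.08 rad and y of each of spare_1, spare_2 in the frame of deck above -0.155 m and z of spare_1 in the frame of deck between 0.024 and 0.036 m and z of spare_2 in the frame of deck between 0.024 and 0.036 m), for 0.2 s.
At the end, for the whole second after the job is handed in: Both spares lie flat and at rest fully home in the two pockets that were empty (underside centre within 5.5 mm of the pocket floor's centre), the first three lenses are still in their pockets (moved under 9 mm), the tray is flat (under 0.08 rad), and the robot touches nothing ((distance between spare_1 and pocket_1 below 0.0055 m or distance between spare_1 and pocket_2 below 0.0055 m or distance between spare_1 and pocket_3 below 0.0055 m or distance between spare_1 and pocket_4 below 0.0055 m or distance between spare_1 and pocket_5 below 0.0055 m) and angle between each of spare_1, spare_2's own z axis and vertical below 0.08 rad and linear speed of each of spare_1, spare_2 below 0.02 m/s and (distance between spare_2 and pocket_1 below 0.0055 m or distance between spare_2 and pocket_2 below 0.0055 m or distance between spare_2 and pocket_3 below 0.0055 m or distance between spare_2 and pocket_4 below 0.0055 m or distance between spare_2 and pocket_5 below 0.0055 m) and distance of each of lens_a, lens_b, lens_c from where it was at the start of the episode below 0.009 m and value of joint tray below 0.08 rad and contact force between the fingers and anything else below 0.1 N).
It fails at once if a spare is carried over the black pocket strip: its underside more than 25 mm above the deck's top there ((x of spare_1 in the frame of deck above 0.028 m and z of spare_1 in the frame of deck above 0.053 m) or (x of spare_2 in the frame of deck above 0.028 m and z of spare_2 in the frame of deck above 0.053 m)).
It fails at once if a lens that was already in place is moved by more than 12 mm (distance of any of lens_a, lens_b, lens_c from where it was at the start of the episode above 0.012 m).
It fails at once if a spare falls off the deck onto the table (height (world z) of any of spare_1, spare_2 below 0.008 m).
It fails at once if the spacer stack is moved by more than 20 mm (distance of spacers from where it was at the start of the episode above 0.02 m).
It also fails if it takes over 64 s, if anything falls off the work surface, if the arm or the gripper's body presses on something with over 40 N, if the wrist force passes 120 N, or if a joint passes its speed limit or range.

ROBOT

A 6-joint arm with a two-finger parallel gripper is mounted at the origin on the work surface. World frame = base frame: x ahead of the robot, y to its left, z up, the work surface at z = 0. Lengths are in mm, angles in rad, forces in N, time in s.
With the tool pointing down it reaches from about 325 to 900 mm from the base axis. Payload 6.1 kg.
Tool frame: the origin (TCP) lies at the very end of the fingers, on their centre line; the grasp point (between the pads) lies 19 mm behind it (robot.grasp_offset is the distance from the TCP to the grasp point, in mm); z points along the fingers, y is the line along which they close (so a half turn about z gives the same grasp; the last joint's range is limited). The gripper opens to 87 mm and grips with 3 to 60 N. Pads are 19 mm wide; open, the fingers measure 117 mm over their backs; the gripper's body (75 mm by 190 mm) begins 51 mm behind the grasp point.
Start: joints at [-1.275, 0.22, 1.526, -0, 1.395, -0.126], TCP at [255.869, -570.216, 222.538] pointing down, gripper open.
Joint ranges: [-2.98, 2.98], [-0.91, 2.08], [0.09, 2.57], [-1.24, 4.39], [0.2, 2.65], [-2.68, 2.68]. Speed limits (rad/s): [2.57, 2.57, 3.01, 3.14, 3.14, 3.14].

INTERFACE

Orientations are given as [roll, pitch, yaw] about the fixed x, y, z axes, in that order (R = Rz(yaw) Ry(pitch) Rx(roll)).
In Python, from workcell import robot gives the robot as it stands.
- The arm moves only by the shell command python3 -m inch 'ROWS' [FORCE]. ROWS is JSON, a list of rows, each an object of numbers: "fingers": the gripper's target within -1 to 1 (shut at 1, half-way at 0, fully open at -1); "dx", "dy", "dz": the shift along the world's x, y, z scaled (see below); "yaw": the turn about the world's z scaled (see below). A call has 1 to 8 rows; each row is the pose to reach, as a shift and turn from the pose commanded when the call began, turning the shorter way round; what a row does not reach only later rows make up. The controller multiplies each number of a shift by 75 cm and each number of a turn by pi rad. A row lasts 1/12 s, in which the tool goes at most 41.7 mm and 7.16 degrees, less where a joint would pass 70% of its speed; a pose out of reach is approached as far as the arm can. A call with a number of a shift or a turn outside -1 to 1 is refused whole. A call with a gripper value outside its range is refused whole. The fingers move at their own pace and stop on an object; FORCE is the grip in N (left out, the last holds). Time passes only in rows, so rows that repeat a pose let the fingers close. It gives the time, the measured TCP pose, the force, the opening and the grip force at its end, in the units of the state.
- robot.get_state(): the state, without advancing time (a new reading comes with each control period).
- robot.get_image(name): name is "side" or "top" or "wrist"; returns a dict with "pixels" (420x560x3 uint8, blue, green, red), "intrinsics" (3x3 intrinsics, pixels), "R" (3x3) and "t" (3): a world point X has camera coordinates R X + t. Camera axes: x right, y down, z forward; pixel columns grow to the right and rows downward; lengths in mm; the calibration is good to about 2 mm. The wrist camera is an equidistant fisheye: a pixel r from the principal point sees the ray r / f radians off the axis. A picture is of the moment at which its call begins. There is no depth.
- robot.close_job(): hands the job in; it is judged then, once.
The state is a dict: "t": time; "q": joint angles; "dq": joint speeds; "effort": joint torques, N m; "tcp_pos": TCP position; "ee_rot": TCP orientation; "wrist_force": force on the tool from outside, world axes, zero at the start; "ft_torque": the same for the moment, N m; "opening": finger opening in mm; "grasp_force": force on a finger pad.
Only numpy, scipy, OpenCV 4.12 (cv2) and the standard library are available. Lean on these libraries where they do the work, as an engineer would, in place of code of your own. Each camera call takes 0.05 s, during which the arm holds its last target. There are 200 camera calls.

## Working session

There is one attempt and no reset: what is moved stays moved. The work goes in short steps, Python scripts to look and compute and a shell command to move; the robot and the scene stay as the last step left them, time stands still between calls to the robot, and variables do not carry over. Pictures are saved under pics/ and viewed, at most 10 in all, crops included, and the job is handed in when it is done.

```bash
ls; mkdir -p pics; python3 - <<'E'
from workcell import robot
import cv2,numpy as np
s=robot.get_state();print(s['t'],s['tcp_pos'],s['ee_rot'],s['opening'])
for n in("top","side"):
    i=robot.get_image(n);cv2.imwrite(f"pics/{n}0.png",np.array(i["pixels"]))
    print(n,np.array(i["intrinsics"]).round(1).tolist(),np.array(i["R"]).round(3).tolist(),np.array(i["t"]).round(1).tolist())
E
```

```text
pics
0.0 [ 255.6984355  -569.61106017  221.41677746] [-3.13962628e+00 -2.75736827e-04  4.21818397e-01] 86.57384157063879
top [[479.3, 0.0, 277.2], [0.0, 479.3, 201.4], [0.0, 0.0, 1.0]] [[0.024, -1.0, 0.008], [-0.993, -0.025, -0.114], [0.114, -0.005, -0.993]] [-17.7, 568.0, 906.9]
side [[541.0, 0.0, 284.5], [0.0, 541.0, 214.9], [0.0, 0.0, 1.0]] [[-0.943, -0.332, -0.013], [-0.24, 0.708, -0.664], [0.23, -0.624, -0.747]] [537.6, 180.9, 759.4]
```

View pics/top0.png

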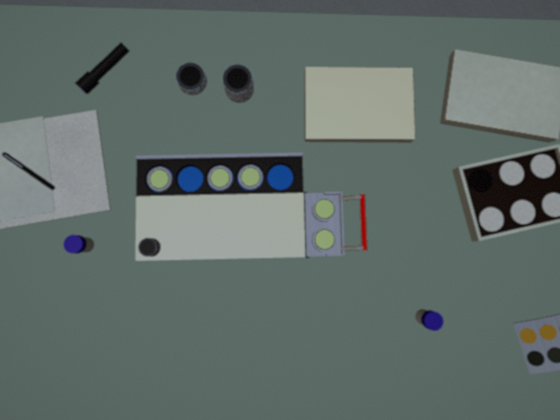

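View pics/side0.png

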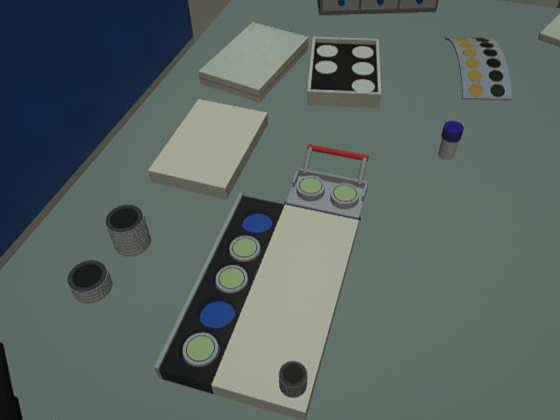

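The top view shows blue (empty) pockets 1 at (281,177) and 4 at (190,179). The spares are on the tray at (324,209) and (324,240), the red bar is at x≈364, rows 195–249, and the spacers are at (149,247).

```bash
cat > h.py <<'E'
from workcell import robot
import cv2,numpy as np
from scipy.optimize import least_squares
def img(n):
    i=robot.get_image(n);return {k:np.array(v) for k,v in i.items()}
def ray(i,u,v,z):
    d=i["R"].T@np.linalg.solve(i["intrinsics"],[u,v,1.]);c=-i["R"].T@i["t"]
    return (c+d*(z-c[2])/d[2])
def proj(i,X):
    p=i["intrinsics"]@(i["R"]@np.array(X)+i["t"]);return p[:2]/p[2]
def blobs(i,col,amin=30):
    h=cv2.cvtColor(i["pixels"],cv2.COLOR_BGR2HSV)
    r={"green":((30,60,90),(50,255,255)),"blue":((100,150,60),(125,255,255)),"red":((0,150,80),(6,255,255))}[col]
    n,l,s,c=cv2.connectedComponentsWithStats(cv2.inRange(h,*[np.array(x) for x in r]))
    return [(c[k].round(1).tolist(),s[k].tolist()) for k in range(1,n) if s[k][4]>amin]
E
python3 - <<'E'
from h import *
for n in("top","side"):
    i=img(n)
    for c,z in(("green",27),("blue",13),("red",65)):
        for b,s in blobs(i,c): print(n,c,b,s,ray(i,*b,z).round(1)[:2],ray(i,*b,45).round(1)[:2] if c=="green" else "")
i=img("top")
for uv in((136,261),(305,257),(149,246)): print(uv,ray(i,*uv,58 if uv[0]==149 else 28).round(1))
E
```

```text
top green [219.5, 177.4] [211, 169, 18, 18, 252] [613.9 112. ] [611.  109.8]
top green [250.0, 176.4] [242, 168, 18, 18, 245] [617.5  51.6] [614.5  50.7]
top green [158.8, 178.4] [150, 170, 18, 18, 249] [608.8 231.8] [606.  227.4]
top green [324.2, 208.4] [315, 200, 19, 18, 262] [557.4 -96.4] [555.6 -94.5]
top green [324.3, 238.9] [316, 230, 18, 19, 268] [497.5 -97.4] [496.8 -95.5]
top blue [279.9, 177.1] [267, 164, 27, 27, 559] [619.9  -7.8] 
top blue [190.0, 178.6] [177, 166, 27, 26, 552] [612.2 172.7] 
top blue [73.4, 243.7] [64, 236, 19, 17, 256] [476.3 396.5] 
top blue [432.7, 320.5] [424, 312, 19, 18, 269] [ 344.5 -312.5] 
top red [363.0, 221.7] [360, 194, 7, 56, 230] [ 530.2 -165.9] 
side green [310.3, 185.0] [300, 178, 22, 15, 264] [ 561.8 -113.1] [556.8 -95.9]
side green [344.4, 192.7] [334, 185, 22, 16, 279] [ 501. -114.] [497.6 -96.8]
side green [244.1, 247.2] [233, 238, 23, 19, 343] [618.7  51.2] [612.2  63.9]
side green [231.0, 277.8] [219, 268, 25, 21, 398] [615.3 111.6] [608.8 122.7]
side green [199.9, 348.0] [187, 336, 27, 25, 537] [609.7 231.9] [603.4 239.7]
side blue [85.7, 108.6] [0, 0, 193, 257, 12400] [1070.6 -189.8] 
side blue [47.2, 35.5] [42, 28, 12, 18, 67] [1321.7 -408.3] 
side blue [453.4, 127.4] [444, 122, 19, 12, 185] [ 348.5 -367.1] 
side blue [256.8, 223.0] [242, 214, 31, 19, 443] [623.2 -13.1] 
side blue [216.7, 314.4] [200, 301, 35, 28, 740] [614.6 169.1] 
side red [337.3, 152.0] [308, 145, 60, 15, 255] [ 531.2 -168.6] 
(136, 261) [445.7 267.1  28. ]
(305, 257) [461.4 -60.2  28. ]
(149, 246) [474.8 235.8  58. ]
```

```bash
cat >> h.py <<'E'
TH=.0488;O=np.array([553.1,108.7])
A=np.array([[np.cos(TH),-np.sin(TH)],[np.sin(TH),np.cos(TH)]])
def d2w(x,y): return O+A@[x,y]
def w2d(p): return A.T@(np.array(p)[:2]-O)
E
R='{"dx":0.367,"dy":0.537,"dz":-0.15,"yaw":-0.119,"fingers":0}'
python3 -m inch '[{"dx":0.367,"dy":0.537,"dz":-0.15,"yaw":-0.119,"fingers":0},{"dx":0.367,"dy":0.537,"dz":-0.15,"yaw":-0.119,"fingers":0},{"dx":0.367,"dy":0.537,"dz":-0.15,"yaw":-0.119,"fingers":0},{"dx":0.367,"dy":0.537,"dz":-0.15,"yaw":-0.119,"fingers":0},{"dx":0.367,"dy":0.537,"dz":-0.15,"yaw":-0.119,"fingers":0},{"dx":0.367,"dy":0.537,"dz":-0.15,"yaw":-0.119,"fingers":0},{"dx":0.367,"dy":0.537,"dz":-0.15,"yaw":-0.119,"fingers":0},{"dx":0.367,"dy":0.537,"dz":-0.15,"yaw":-0.119,"fingers":0}]' 15
```

```text
t: 0.92
tcp_pos: [439.7, -300.6, 147.4]
ee_rot: [3.141, -0.0, 0.048]
wrist_force: [0.1, -0.6, -0.4]
opening: 45.8
grasp_force: 0.0
```

```bash
python3 -m inch '[{"dx":0.12,"dy":0.175,"dz":-0.05},{"dx":0.12,"dy":0.175,"dz":-0.05},{"dx":0.12,"dy":0.175,"dz":-0.05},{"dx":0.12,"dy":0.175,"dz":-0.05},{"dx":0.12,"dy":0.175,"dz":-0.05},{"dx":0.12,"dy":0.175,"dz":-0.05}]'
python3 - <<'E'
from h import *
i=img("top");j=img("side");cv2.imwrite("pics/b.png",np.hstack([i["pixels"][130:330,240:440],j["pixels"][50:250,240:440]]).repeat(2,0).repeat(2,1))
E
```

```text
invalid input
```

View pics/b.png

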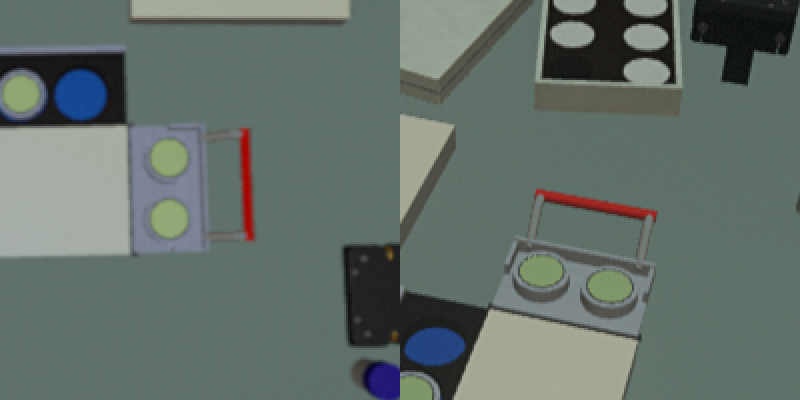

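The views show the scene unchanged, and the gripper is still short of the bar. The row was refused because every key must be given.

```bash
python3 -m inch '[{"dx":0.12,"dy":0.175,"dz":-0.05,"yaw":0,"fingers":0},{"dx":0.12,"dy":0.175,"dz":-0.05,"yaw":0,"fingers":0},{"dx":0.12,"dy":0.175,"dz":-0.05,"yaw":0,"fingers":0},{"dx":0.12,"dy":0.175,"dz":-0.05,"yaw":0,"fingers":0},{"dx":0.12,"dy":0.175,"dz":-0.05,"yaw":0,"fingers":0},{"dx":0.12,"dy":0.175,"dz":-0.05,"yaw":0,"fingers":0}]'
```

```text
t: 1.52
tcp_pos: [529.2, -169.8, 109.6]
ee_rot: [-3.141, 0.001, 0.051]
wrist_force: [-0.9, -0.3, 0.4]
opening: 43.2
grasp_force: 0.0
```

```bash
python3 -m inch '[{"dx":0.001,"dy":0.003,"dz":-0.04,"yaw":0,"fingers":0},{"dx":0.001,"dy":0.003,"dz":-0.073,"yaw":0,"fingers":0},{"dx":0.001,"dy":0.003,"dz":-0.073,"yaw":0,"fingers":0},{"dx":0.001,"dy":0.003,"dz":-0.073,"yaw":0,"fingers":1},{"dx":0.001,"dy":0.003,"dz":-0.073,"yaw":0,"fingers":1},{"dx":0.001,"dy":0.003,"dz":-0.073,"yaw":0,"fingers":1},{"dx":0.001,"dy":0.003,"dz":-0.073,"yaw":0,"fingers":1},{"dx":0.001,"dy":0.003,"dz":-0.073,"yaw":0,"fingers":1}]' 20
```

```text
t: 2.18
tcp_pos: [530.6, -169.5, 57.0]
ee_rot: [3.14, -0.002, 0.048]
wrist_force: [-1.1, 0.1, 0.7]
opening: 17.6
grasp_force: 0.0
```

```bash
python3 -m inch '[{"dx":0,"dy":0,"dz":0,"yaw":0,"fingers":1},{"dx":0,"dy":0,"dz":0,"yaw":0,"fingers":1},{"dx":0,"dy":0,"dz":0,"yaw":0,"fingers":1}]'
python3 -m inch '[{"dx":0,"dy":0.0025,"dz":0.007,"yaw":0,"fingers":1},{"dx":0,"dy":0.0056,"dz":0.0137,"yaw":0,"fingers":1},{"dx":0,"dy":0.009,"dz":0.02,"yaw":0,"fingers":1},{"dx":-0.001,"dy":0.0125,"dz":0.0268,"yaw":0,"fingers":1},{"dx":-0.001,"dy":0.0125,"dz":0.0268,"yaw":0,"fingers":1},{"dx":-0.001,"dy":0.0125,"dz":0.0268,"yaw":0,"fingers":1}]'
cat >> h.py <<'E'
def spares():
    for n in("top","side"):
        i=img(n)
        for b,s in blobs(i,"green",15): print(n,b,s[4],w2d(ray(i,*b,42)).round(1))
E
python3 -c "
from h import *
spares()"
```

```text
t: 2.43
tcp_pos: [530.1, -166.0, 56.3]
ee_rot: [-3.137, -0.001, 0.048]
wrist_force: [-0.1, 10.5, 6.4]
opening: 9.1
grasp_force: 20.0
t: 2.93
tcp_pos: [529.5, -157.6, 75.5]
ee_rot: [-3.139, -0.001, 0.048]
wrist_force: [3.6, 5.5, -4.7]
opening: 9.1
grasp_force: 20.0
top [219.5, 177.4] 249 [58.4 -1.4]
top [249.9, 176.5] 244 [ 58.8 -60.6]
top [158.8, 178.4] 249 [ 59.1 116.7]
top [311.4, 208.9] 81 [  -7.5 -178.5]
top [315.0, 241.1] 170 [ -69.9 -183.5]
side [307.3, 192.2] 321 [  -5.1 -189.7]
side [341.7, 200.2] 338 [ -64.4 -187.4]
side [244.1, 247.2] 343 [ 57.8 -49.8]
side [231.2, 277.8] 399 [57.   9.3]
side [199.9, 348.1] 536 [ 57.6 127.2]
```

```bash
python3 -m inch '[{"dx":0,"dy":0,"dz":0,"yaw":0,"fingers":1},{"dx":0,"dy":0,"dz":0,"yaw":0,"fingers":1}]' >/dev/null
python3 -c "
from h import *
i=img('side')
for b in blobs(i,'green')[:2]: print(b)"
python3 -m inch '[{"dx":0,"dy":0.004,"dz":0.006,"yaw":0,"fingers":1},{"dx":-0.001,"dy":0.0083,"dz":0.0124,"yaw":0,"fingers":1},{"dx":-0.001,"dy":0.0083,"dz":0.0124,"yaw":0,"fingers":1}]'
python3 -c "
from h import *
i=img('side')
for b in blobs(i,'green')[:2]: print(b)
i=img('side')
for b in blobs(i,'green')[:2]: print(b)
"
```

```text
([303.1, 205.3], [292, 197, 23, 18, 321])
([337.9, 212.7], [327, 204, 23, 19, 336])
t: 3.5
tcp_pos: [529.2, -151.6, 85.5]
ee_rot: [-3.14, -0.002, 0.048]
wrist_force: [4.4, 3.8, -3.8]
opening: 9.2
grasp_force: 20.0
([301.3, 210.5], [290, 202, 23, 18, 323])
([336.4, 217.1], [325, 208, 24, 19, 336])
([301.0, 211.2], [290, 203, 23, 18, 321])
([336.3, 217.5], [325, 209, 23, 18, 332])
```

```bash
python3 -m inch '[{"dx":0,"dy":0.005,"dz":0.006,"yaw":0,"fingers":1},{"dx":-0.001,"dy":0.0095,"dz":0.0115,"yaw":0,"fingers":1},{"dx":-0.001,"dy":0.0145,"dz":0.017,"yaw":0,"fingers":1},{"dx":-0.001,"dy":0.020,"dz":0.022,"yaw":0,"fingers":1},{"dx":-0.001,"dy":0.026,"dz":0.0268,"yaw":0,"fingers":1},{"dx":-0.002,"dy":0.0315,"dz":0.0312,"yaw":0,"fingers":1},{"dx":-0.002,"dy":0.0315,"dz":0.0312,"yaw":0,"fingers":1},{"dx":-0.002,"dy":0.0315,"dz":0.0312,"yaw":0,"fingers":1}]'
python3 -c "
from h import *
spares()
i=img('top');j=img('side');cv2.imwrite('pics/c.png',np.hstack([i['pixels'][130:330,200:400],j['pixels'][120:320,200:400]]).repeat(2,0).repeat(2,1))"
```

```text
t: 4.27
tcp_pos: [528.2, -129.8, 109.5]
ee_rot: [3.14, -0.003, 0.048]
wrist_force: [6.2, -0.3, 0.1]
opening: 9.1
grasp_force: 20.0
top [219.5, 177.3] 248 [58.6 -1.4]
top [249.9, 176.5] 244 [ 58.8 -60.6]
top [158.8, 178.5] 248 [ 58.9 116.7]
top [291.1, 209.6] 236 [  -7.9 -139.2]
top [292.0, 239.4] 251 [ -65.5 -139.3]
side [300.7, 212.8] 303 [  -6.8 -141.9]
side [335.6, 220.4] 317 [ -64.7 -141.5]
side [244.1, 247.2] 343 [ 57.8 -49.8]
side [231.1, 277.8] 401 [57.2  9.3]
side [199.9, 348.0] 536 [ 57.6 127.1]
```

View pics/c.png

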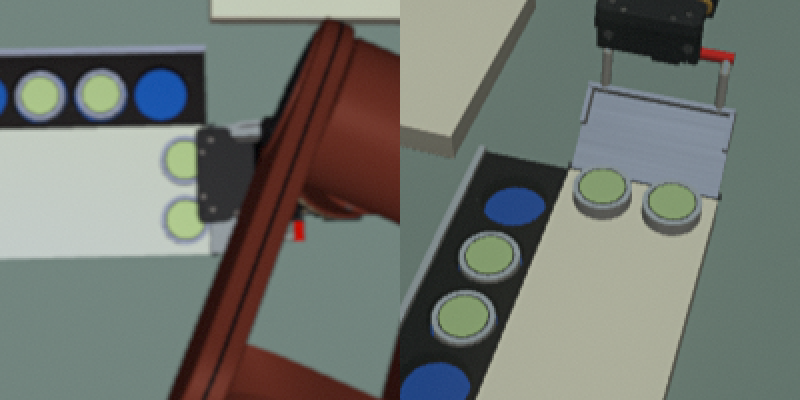

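Both spares rest on the apron just past the hinge, at deck (-8,-140) and (-65,-140), with the tray up about 0.6 rad. I'm lowering it now.

```bash
python3 -m inch '[{"dx":0,"dy":-0.0115,"dz":-0.0093,"yaw":0,"fingers":1},{"dx":0,"dy":-0.022,"dz":-0.0197,"yaw":0,"fingers":1},{"dx":0.001,"dy":-0.0315,"dz":-0.0312,"yaw":0,"fingers":1},{"dx":0.001,"dy":-0.0398,"dz":-0.0436,"yaw":0,"fingers":1},{"dx":0.001,"dy":-0.0467,"dz":-0.0567,"yaw":0,"fingers":1},{"dx":0.002,"dy":-0.05,"dz":-0.0635,"yaw":0,"fingers":1},{"dx":0.002,"dy":-0.0523,"dz":-0.0704,"yaw":0,"fingers":1},{"dx":0.002,"dy":-0.0523,"dz":-0.0704,"yaw":0,"fingers":1}]'
python3 -m inch '[{"dx":0,"dy":0,"dz":0,"yaw":0,"fingers":0.1},{"dx":0,"dy":0,"dz":0,"yaw":0,"fingers":0.1},{"dx":0,"dy":0,"dz":0,"yaw":0,"fingers":0.1},{"dx":0,"dy":0,"dz":0,"yaw":0,"fingers":0.1},{"dx":0,"dy":0,"dz":0.05,"yaw":0,"fingers":-0.4},{"dx":0,"dy":0,"dz":0.05,"yaw":0,"fingers":-0.4},{"dx":0,"dy":0.1,"dz":0.05,"yaw":0,"fingers":-0.4},{"dx":0,"dy":0.1,"dz":0.05,"yaw":0,"fingers":-0.4}]' 5
python3 -c "
from h import *
spares()
for n in('top','side'):
  i=img(n)
  for b in blobs(i,'red',15): print(b)"
```

```text
t: 5.13
tcp_pos: [527.2, -166.2, 54.3]
ee_rot: [-3.135, 0.003, 0.047]
wrist_force: [2.5, 12.0, 3.4]
opening: 8.7
grasp_force: 20.0
t: 5.8
tcp_pos: [528.6, -94.6, 93.9]
ee_rot: [3.141, -0.002, 0.044]
wrist_force: [-0.1, 1.1, 0.4]
opening: 54.4
grasp_force: 0.0
top [219.4, 177.3] 250 [58.6 -1.2]
top [250.0, 176.5] 243 [ 58.8 -60.8]
top [158.8, 178.4] 249 [ 59.1 116.7]
top [286.3, 242.0] 29 [ -70.2 -128.2]
side [300.8, 212.7] 304 [  -6.9 -142.2]
side [335.7, 220.4] 318 [ -64.9 -141.6]
side [244.1, 247.2] 343 [ 57.8 -49.8]
side [231.1, 277.8] 399 [57.2  9.3]
side [199.9, 348.1] 536 [ 57.6 127.2]
([286.7, 255.1], [250, 152, 74, 205, 1487])
([314.3, 303.3], [262, 154, 116, 200, 3332])
([362.1, 199.4], [318, 160, 88, 79, 4427])
([392.2, 292.8], [367, 184, 50, 207, 1401])
([399.9, 300.9], [370, 187, 54, 213, 1128])
([364.0, 244.2], [362, 240, 5, 10, 39])
([309.2, 388.9], [279, 352, 53, 68, 1469])
([357.1, 155.6], [349, 153, 19, 7, 77])
```

```bash
python3 -m inch '[{"dx":0.032,"dy":0.08,"dz":0,"yaw":0,"fingers":-0.5},{"dx":0.032,"dy":0.08,"dz":0,"yaw":0,"fingers":-0.5},{"dx":0.032,"dy":0.08,"dz":0,"yaw":0,"fingers":-0.5},{"dx":0.032,"dy":0.08,"dz":-0.04,"yaw":0,"fingers":-0.5},{"dx":0.032,"dy":0.08,"dz":-0.04,"yaw":0,"fingers":-0.5},{"dx":0.032,"dy":0.08,"dz":-0.04,"yaw":0,"fingers":-0.5}]'
python3 -c "
from h import *
s=robot.get_state();p=s['tcp_pos'];print(s['opening'],'units to go',((np.r_[d2w(-7.3,-140.6),34.5]-p)/750).round(4))"
```

```text
t: 6.5
tcp_pos: [550.2, -34.7, 61.2]
ee_rot: [-3.141, 0.005, 0.047]
wrist_force: [0.9, 0.6, -0.5]
opening: 65.0
grasp_force: 0.0
65.02091102309114 units to go [ 0.0033  0.0035 -0.0357]
```

```bash
python3 -m inch '[{"dx":0.003,"dy":0.0035,"dz":-0.02,"yaw":0,"fingers":-0.5},{"dx":0.003,"dy":0.0035,"dz":-0.035,"yaw":0,"fingers":-0.5},{"dx":0.003,"dy":0.0035,"dz":-0.035,"yaw":0,"fingers":-0.5},{"dx":0.003,"dy":0.0035,"dz":-0.035,"yaw":0,"fingers":0.2},{"dx":0.003,"dy":0.0035,"dz":-0.035,"yaw":0,"fingers":0.2},{"dx":0.003,"dy":0.0035,"dz":-0.035,"yaw":0,"fingers":0.2},{"dx":0.003,"dy":0.0035,"dz":-0.035,"yaw":0,"fingers":0.2},{"dx":0.003,"dy":0.0035,"dz":-0.035,"yaw":0,"fingers":0.2}]' 5
python3 -c "
from h import *
i=img('side');t=img('top');w=img('wrist');cv2.imwrite('pics/d.png',np.hstack([i['pixels'][130:330,200:400].repeat(2,0).repeat(2,1),w['pixels'][::1,80:480][10:410]]))
spares()"
```

```text
t: 7.17
tcp_pos: [555.1, -31.4, 37.6]
ee_rot: [3.141, -0.001, 0.048]
wrist_force: [-0.5, -0.2, 2.6]
opening: 47.4
grasp_force: 5.0
top [219.4, 177.3] 250 [58.6 -1.2]
top [246.1, 174.8] 104 [ 62.3 -53.3]
top [158.7, 178.5] 251 [ 58.9 116.9]
top [292.4, 239.4] 263 [ -65.5 -140.1]
side [335.7, 220.4] 318 [ -64.9 -141.6]
side [244.1, 247.2] 343 [ 57.8 -49.8]
side [231.1, 277.8] 399 [57.2  9.3]
side [199.9, 348.0] 536 [ 57.6 127.1]
```

View pics/d.png

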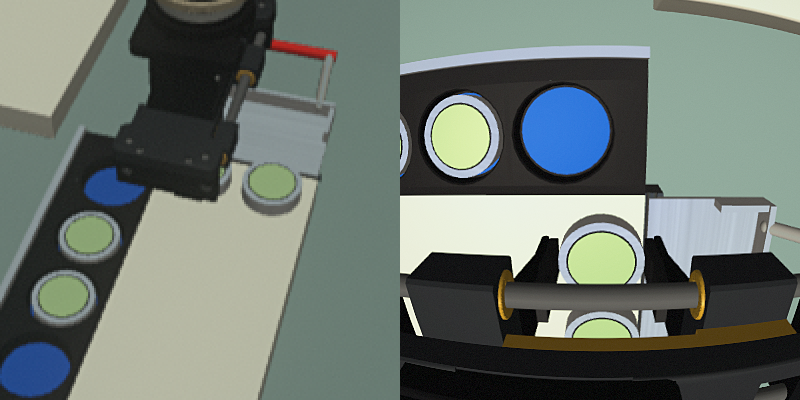

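Side and wrist views: the gripper holds the first spare across its diameter, and the empty pocket 1 is ahead at wrist pixel (645,130) in the crop.

```bash
cat >> h.py <<'E'
def wray(i,u,v,z):
    K=i["intrinsics"];x,y=(u-K[0,2])/K[0,0],(v-K[1,2])/K[1,1];r=np.hypot(x,y)
    d=i["R"].T@np.array([x/r*np.sin(r),y/r*np.sin(r),np.cos(r)]);c=-i["R"].T@i["t"]
    return c+d*(z-c[2])/d[2]
def wrist():
    i=img("wrist");print("tcp",w2d(robot.get_state()["tcp_pos"]).round(1))
    h=cv2.cvtColor(i["pixels"],cv2.COLOR_BGR2HSV)
    for c,z in(("green",42),("blue",13)):
        r={"green":((25,40,90),(55,255,255)),"blue":((100,150,60),(125,255,255))}[c]
        for q in cv2.findContours(cv2.inRange(h,*map(np.array,r)),0,1)[0]:
            if cv2.contourArea(q)<800: continue
            for zz in((42,27) if c=="green" else (13,)):
                P=np.array([wray(i,*p,zz)[:2] for p in q[:,0].astype(float)]).astype(np.float32)
                o,rad=cv2.minEnclosingCircle(P);print(c,q[:,0].mean(0).round(),zz,"deck",w2d(o).round(1),"r",round(rad,1))
E
python3 -c "
from h import *
wrist()"
```

```text
tcp [  -4.9 -139.9]
green [281. 270.] 42 deck [  -6.9 -140.7] r 18.7
green [281. 270.] 27 deck [ -15.2 -140.7] r 20.5
green [ 59. 154.] 42 deck [ 63.8 -11.8] r 17.1
green [ 59. 154.] 27 deck [62.2  0.4] r 18.8
green [140. 146.] 42 deck [ 64.2 -67.2] r 17.2
green [140. 146.] 27 deck [ 62.6 -60.2] r 18.8
blue [ 11. 158.] 13 deck [62.5 62.5] r 25.4
blue [246. 140.] 13 deck [  62.1 -120.1] r 25.8
```

```bash
python3 -m inch '[{"dx":0.013,"dy":0.005,"dz":0,"yaw":0,"fingers":0.2},{"dx":0.026,"dy":0.009,"dz":0,"yaw":0,"fingers":0.2},{"dx":0.039,"dy":0.0135,"dz":0,"yaw":0,"fingers":0.2},{"dx":0.052,"dy":0.018,"dz":0,"yaw":0,"fingers":0.2},{"dx":0.065,"dy":0.023,"dz":0,"yaw":0,"fingers":0.2},{"dx":0.078,"dy":0.0275,"dz":0,"yaw":0,"fingers":0.2},{"dx":0.0906,"dy":0.0318,"dz":0,"yaw":0,"fingers":0.2},{"dx":0.0906,"dy":0.0318,"dz":0,"yaw":0,"fingers":0.2}]' 6
python3 -m inch '[{"dx":0,"dy":0,"dz":0,"yaw":0,"fingers":0.2},{"dx":0,"dy":0,"dz":0,"yaw":0,"fingers":0.2}]'
python3 -c "
from h import *
wrist()"
```

```text
t: 8.13
tcp_pos: [623.5, -6.8, 36.4]
ee_rot: [-3.141, -0.001, 0.048]
wrist_force: [-0.6, 0.8, -0.2]
opening: 47.6
grasp_force: 6.0
t: 8.3
tcp_pos: [621.3, -7.3, 35.9]
ee_rot: [-3.141, 0.002, 0.048]
wrist_force: [0.3, 0.8, -0.9]
opening: 47.7
grasp_force: 6.0
tcp [  62.5 -119.3]
green [281. 271.] 42 deck [  60.7 -119.9] r 18.6
green [281. 271.] 27 deck [  52.3 -119.9] r 20.4
green [184. 254.] 42 deck [ 69.9 -65.4] r 17.2
green [184. 254.] 27 deck [ 62.4 -60.2] r 18.8
green [ 98. 251.] 42 deck [ 69.4 -10.3] r 17.2
green [ 98. 251.] 27 deck [61.8  0.2] r 18.8
blue [ 40. 240.] 13 deck [62.7 66.9] r 22.6
```

```bash
python3 -m inch '[{"dx":0.002,"dy":0,"dz":0,"yaw":0,"fingers":0.2},{"dx":0.002,"dy":0,"dz":0,"yaw":0,"fingers":0.2},{"dx":0.002,"dy":0,"dz":0,"yaw":0,"fingers":-0.3},{"dx":0.002,"dy":0,"dz":0,"yaw":0,"fingers":-0.3},{"dx":0.002,"dy":0,"dz":0,"yaw":0,"fingers":-0.3},{"dx":0.002,"dy":0,"dz":0,"yaw":0,"fingers":-0.3}]'
python3 -c "
from h import *
wrist()"
```

```text
t: 8.85
tcp_pos: [624.0, -7.4, 36.9]
ee_rot: [3.142, -0.0, 0.048]
wrist_force: [-0.1, -0.6, 0.5]
opening: 55.8
grasp_force: 0.0
tcp [  65.1 -119.4]
green [281. 260.] 42 deck [  70.4 -120.3] r 17.1
green [281. 260.] 27 deck [  62.8 -120.3] r 18.7
green [181. 257.] 42 deck [ 69.9 -65.5] r 17.2
green [181. 257.] 27 deck [ 62.2 -60.3] r 18.9
green [ 98. 252.] 42 deck [ 69.6 -10.1] r 17.1
green [ 98. 252.] 27 deck [61.9  0.3] r 18.7
blue [ 41. 242.] 13 deck [62.7 67.2] r 22.3
```

The first spare dropped home: it reads r 18.7 at z 27, the same as the seated lenses. Next is the second spare.

```bash
python3 -m inch '[{"dx":0,"dy":0,"dz":0.035,"yaw":0,"fingers":-0.5},{"dx":-0.172,"dy":-0.036,"dz":0.035,"yaw":0,"fingers":-0.5},{"dx":-0.172,"dy":-0.036,"dz":0.035,"yaw":0,"fingers":-0.5},{"dx":-0.172,"dy":-0.036,"dz":0.035,"yaw":0,"fingers":-0.5},{"dx":-0.172,"dy":-0.036,"dz":0.035,"yaw":0,"fingers":-0.5},{"dx":-0.172,"dy":-0.036,"dz":0.035,"yaw":0,"fingers":-0.5},{"dx":-0.172,"dy":-0.036,"dz":0.035,"yaw":0,"fingers":-0.5}]'
python3 -c "
from h import *
wrist()
s=robot.get_state();p=s['tcp_pos'];print(s['opening'],'units to go',((np.r_[d2w(-65.1,-140.4),34.5]-p)/750).round(4))"
```

```text
t: 9.48
tcp_pos: [495.7, -34.6, 63.7]
ee_rot: [3.141, -0.002, 0.047]
wrist_force: [0.9, 0.4, 0.8]
opening: 65.2
grasp_force: 0.0
tcp [ -63.3 -140.4]
green [281. 249.] 42 deck [ -64.8 -140.9] r 18.8
green [281. 249.] 27 deck [ -71.7 -140.9] r 20.3
green [77. 64.] 42 deck [ 59.3 -10.4] r 17.2
green [77. 64.] 27 deck [62.4  0.2] r 18.7
green [153.  50.] 42 deck [ 59.8 -66.3] r 17.3
green [153.  50.] 27 deck [ 62.9 -60.2] r 18.7
green [246.  42.] 42 deck [  60.3 -121.8] r 17.3
green [246.  42.] 27 deck [  63.5 -120.2] r 18.7
blue [26. 79.] 13 deck [63.1 62.1] r 25.6
65.12252105993957 units to go [-0.0024 -0.0001 -0.0394]
```

```bash
python3 -m inch '[{"dx":-0.002,"dy":0,"dz":-0.02,"yaw":0,"fingers":-0.5},{"dx":-0.002,"dy":0,"dz":-0.037,"yaw":0,"fingers":-0.5},{"dx":-0.002,"dy":0,"dz":-0.037,"yaw":0,"fingers":-0.5},{"dx":-0.002,"dy":0,"dz":-0.037,"yaw":0,"fingers":0.2},{"dx":-0.002,"dy":0,"dz":-0.037,"yaw":0,"fingers":0.2},{"dx":-0.002,"dy":0,"dz":-0.037,"yaw":0,"fingers":0.2},{"dx":-0.002,"dy":0,"dz":-0.037,"yaw":0,"fingers":0.2},{"dx":-0.002,"dy":0,"dz":-0.037,"yaw":0,"fingers":0.2}]' 6
python3 -c "
from h import *
wrist()"
```

```text
t: 10.2
tcp_pos: [494.3, -34.5, 36.0]
ee_rot: [3.141, -0.002, 0.048]
wrist_force: [0.4, -0.1, 1.8]
opening: 47.7
grasp_force: 6.0
tcp [ -65.7 -140.2]
green [281. 268.] 42 deck [ -64.9 -140.9] r 18.7
green [281. 268.] 27 deck [ -73.  -140.9] r 20.5
green [53. 59.] 42 deck [ 58.7 -11.9] r 17.0
green [53. 59.] 27 deck [62.4  0.4] r 18.7
green [136.  41.] 42 deck [ 59.1 -67.2] r 17.1
green [136.  41.] 27 deck [ 62.9 -60.1] r 18.7
green [241.  30.] 42 deck [  59.6 -122. ] r 17.1
green [241.  30.] 27 deck [  63.5 -120.2] r 18.7
blue [ 7. 76.] 13 deck [63.4 63.8] r 25.4
```

```bash
python3 -m inch '[{"dx":0.003,"dy":0.02,"dz":0,"yaw":0,"fingers":0.2},{"dx":0.008,"dy":0.055,"dz":0,"yaw":0,"fingers":0.2},{"dx":0.014,"dy":0.095,"dz":0,"yaw":0,"fingers":0.2},{"dx":0.02,"dy":0.135,"dz":0,"yaw":0,"fingers":0.2},{"dx":0.026,"dy":0.175,"dz":0,"yaw":0,"fingers":0.2},{"dx":0.032,"dy":0.215,"dz":0,"yaw":0,"fingers":0.2},{"dx":0.037,"dy":0.25,"dz":0,"yaw":0,"fingers":0.2},{"dx":0.04,"dy":0.2696,"dz":0,"yaw":0,"fingers":0.2}]'
python3 -m inch '[{"dx":0,"dy":0,"dz":0,"yaw":0,"fingers":0.2},{"dx":0,"dy":0,"dz":0,"yaw":0,"fingers":0.2}]'
python3 -c "
from h import *
wrist()"
```

```text
t: 10.92
tcp_pos: [524.0, 170.6, 36.0]
ee_rot: [-3.141, -0.002, 0.049]
wrist_force: [0.4, -1.0, 3.2]
opening: 47.6
grasp_force: 6.0
t: 11.08
tcp_pos: [523.9, 168.6, 35.9]
ee_rot: [-3.142, -0.001, 0.05]
wrist_force: [-0.0, 0.4, 4.1]
opening: 47.6
grasp_force: 6.0
tcp [-26.3  60.5]
green [281. 268.] 42 deck [-25.5  60.6] r 18.8
green [281. 268.] 27 deck [-33.6  60.6] r 20.6
green [547. 126.] 42 deck [  62.9 -105.3] r 17.0
green [547. 126.] 27 deck [  63.3 -121.2] r 18.6
green [484. 116.] 42 deck [ 62.4 -50.6] r 17.1
green [484. 116.] 27 deck [ 62.7 -61.2] r 18.7
green [393. 107.] 42 deck [61.9  4.7] r 17.1
green [393. 107.] 27 deck [62.2 -0.6] r 18.8
green [172. 106.] 42 deck [ 62.4 115. ] r 17.2
green [172. 106.] 27 deck [ 62.8 120.2] r 18.8
blue [282. 103.] 13 deck [62.7 59.8] r 25.8
```

```bash
python3 -m inch '[{"dx":0.017,"dy":0.0005,"dz":0,"yaw":0,"fingers":0.2},{"dx":0.034,"dy":0.001,"dz":0,"yaw":0,"fingers":0.2},{"dx":0.051,"dy":0.0017,"dz":0,"yaw":0,"fingers":0.2},{"dx":0.068,"dy":0.0025,"dz":0,"yaw":0,"fingers":0.2},{"dx":0.085,"dy":0.0033,"dz":0,"yaw":0,"fingers":0.2},{"dx":0.102,"dy":0.004,"dz":0,"yaw":0,"fingers":0.2},{"dx":0.1173,"dy":0.0048,"dz":0,"yaw":0,"fingers":0.2},{"dx":0.1173,"dy":0.0048,"dz":0,"yaw":0,"fingers":0.2}]'
python3 -m inch '[{"dx":0,"dy":0,"dz":0,"yaw":0,"fingers":0.2},{"dx":0,"dy":0,"dz":0,"yaw":0,"fingers":0.2}]'
python3 -c "
from h import *
wrist()"
```

```text
t: 11.8
tcp_pos: [613.0, 169.6, 35.2]
ee_rot: [3.141, -0.001, 0.046]
wrist_force: [-0.0, -0.0, -0.2]
opening: 47.5
grasp_force: 6.0
t: 11.97
tcp_pos: [610.1, 170.4, 34.4]
ee_rot: [3.141, 0.002, 0.047]
wrist_force: [-0.9, 0.4, -0.3]
opening: 47.6
grasp_force: 6.0
tcp [60.  59.1]
green [281. 269.] 42 deck [60.8 58.1] r 18.7
green [281. 269.] 27 deck [52.6 58.1] r 20.5
green [378. 253.] 42 deck [69.2  4.6] r 17.2
green [378. 253.] 27 deck [61.8 -0.5] r 18.8
green [180. 252.] 42 deck [ 69.8 114.7] r 17.2
green [180. 252.] 27 deck [ 62.4 120.2] r 18.8
green [464. 248.] 42 deck [ 69.6 -50.6] r 17.1
green [464. 248.] 27 deck [ 62.3 -61.1] r 18.8
green [529. 243.] 42 deck [  70.  -105.5] r 17.1
green [529. 243.] 27 deck [  62.7 -121.3] r 18.8
```

```bash
python3 -m inch '[{"dx":0.0015,"dy":0.002,"dz":0,"yaw":0,"fingers":0.2},{"dx":0.0015,"dy":0.002,"dz":0,"yaw":0,"fingers":0.2},{"dx":0.0015,"dy":0.002,"dz":0,"yaw":0,"fingers":-0.3},{"dx":0.0015,"dy":0.002,"dz":0,"yaw":0,"fingers":-0.3},{"dx":0.0015,"dy":0.002,"dz":0,"yaw":0,"fingers":-0.3},{"dx":0.0015,"dy":0.002,"dz":0,"yaw":0,"fingers":-0.3}]'
python3 -c "
from h import *
wrist()"
```

```text
t: 12.52
tcp_pos: [612.6, 173.0, 35.4]
ee_rot: [-3.142, -0.0, 0.048]
wrist_force: [0.0, 0.4, -0.5]
opening: 55.8
grasp_force: 0.0
tcp [62.5 61.4]
green [383. 255.] 42 deck [69.3  4.8] r 17.2
green [383. 255.] 27 deck [61.8 -0.6] r 18.8
green [281. 257.] 42 deck [70.4 60.7] r 17.1
green [281. 257.] 27 deck [63.  60.7] r 18.8
green [181. 255.] 42 deck [ 69.9 114.9] r 17.2
green [181. 255.] 27 deck [ 62.4 120.1] r 18.8
green [467. 250.] 42 deck [ 69.7 -50.5] r 17.2
green [467. 250.] 27 deck [ 62.1 -61.2] r 18.9
green [530. 246.] 42 deck [  70.  -105.3] r 17.2
green [530. 246.] 27 deck [  62.5 -121.3] r 18.8
```

Both spares are home. I'll rise clear and take a final look.

```bash
python3 -m inch '[{"dx":0,"dy":0,"dz":0.05,"yaw":0,"fingers":-0.3},{"dx":0,"dy":0,"dz":0.1,"yaw":0,"fingers":-0.3},{"dx":0,"dy":0,"dz":0.15,"yaw":0,"fingers":-0.3},{"dx":0,"dy":0,"dz":0.15,"yaw":0,"fingers":-0.3},{"dx":0,"dy":0,"dz":0.15,"yaw":0,"fingers":-0.3},{"dx":0,"dy":0,"dz":0.15,"yaw":0,"fingers":-0.3}]'
python3 -c "
from h import *
wrist()
cv2.imwrite('pics/e.png',img('side')['pixels'])"
```

```text
t: 13.07
tcp_pos: [612.3, 172.9, 147.6]
ee_rot: [-3.142, -0.0, 0.048]
wrist_force: [-0.5, 0.6, -0.6]
opening: 56.6
grasp_force: 0.0
tcp [61.5 61.2]
green [407. 204.] 42 deck [ 67.  -54.6] r 17.9
green [407. 204.] 27 deck [ 62.5 -61.1] r 18.9
green [347. 204.] 42 deck [66.5  2.6] r 17.8
green [347. 204.] 27 deck [62.  -0.6] r 18.8
green [217. 203.] 42 deck [ 67.1 116.8] r 18.0
green [217. 203.] 27 deck [ 62.6 119.9] r 19.0
green [281. 203.] 42 deck [67.6 60.7] r 17.9
green [281. 203.] 27 deck [63.1 60.7] r 18.9
```

View pics/e.png

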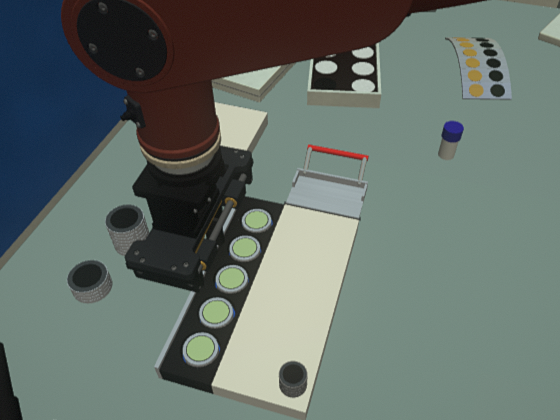

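The side view shows all five pockets filled and level (256,220 to 200,348), the tray flat and the spacers untouched at (292,378).

```bash
python3 -c "
from workcell import robot
print(robot.close_job())"
```

```text
the job is handed in; nothing more can be done
None
```

The job is handed in at about 13 s of the 64 s allowed: both spares sit home in pockets 1 and 4, the tray is flat, and the three lenses and the spacer stack are undisturbed by the last camera views; no verdict came back on hand-in.

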